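Switch on the queen-cell incubator at its locking toggle

ROBOT

A 7-joint arm with a two-finger parallel gripper is mounted at the origin on the work surface. World frame = base frame: x ahead of the robot, y to its left, z up, the work surface at z = 0. Lengths are in m, angles in rad, forces in N, time in s.
With the tool pointing down it reaches from about 0.4 to 0.85 m from the base axis. Payload 4.5 kg.
Tool frame: the origin (TCP) lies at the very end of the fingers, on their centre line; the grasp point (between the pads) lies ctrl.grip_point_offset behind it (ctrl.grip_point_offset is the distance from the TCP to the grasp point, in m); x points along the fingers, y is the direction in which the jaws open and shut, and the axes are right-handed (so a half turn about x gives the same grasp; the last joint's range is limited). The gripper opens to 85 mm and grips with 20 to 120 N. Pads are 22 mm wide; open, the fingers measure 114 mm over their backs; the gripper's body (76 mm by 85 mm) begins 54 mm behind the grasp point. The pads swing forward as they close: fully open they stand 13 mm farther back than shut.
Start: joints at [1.227, 0.689, -0.195, 1.565, 0.157, 0.902, -0.215], TCP at [0.231, -0.581, 0.231] pointing down, gripper open.
Joint ranges: [-3.01, 3.01], [-0.46, 2.08], [-1.47, 1.51], [0.13, 2.56], [-1, 4.14], [0.04, 2.09], [-2.66, 2.66]. Speed limits (rad/s): [2.57, 2.57, 3.14, 3.14, 3.14, 3.14, 3.14].

INTERFACE

Orientations are given as a unit quaternion [w, x, y, z].
In Python, from workcell import ctrl gives the robot as it stands. The module is installed in compiled form; this text tells all that it offers.
- The arm moves only by the tool step_arm, never from a script. Its argument "commands" is a list of rows, each a list of 5 numbers: the closure, from 0 (fully open) to 1 (shut), then the shift along the tool's x, y, z in mm, then the turn about the tool's x in rad. In form: [[gripper, x, y, z, yaw], ...]. A call has 1 to 12 rows; each row shifts and turns the commanded pose from where the row before left it, along the tool's axes as they then stand; what a row does not reach is not made up. A row lasts 1/10 s, in which the tool goes at most 50 mm and 8.59 degrees, less where a joint would pass 70% of its speed; a pose out of reach is approached as far as the arm can. A call is refused whole if a number of a shift passes 50 or a number of a turn 0.15, either way. A call with a gripper value outside its range is refused whole. The fingers move at their own pace and stop on an object; "force" is the grip in N (left out, the last holds). Time passes only in rows, so rows that do not move let the fingers close. It gives the time, the measured TCP pose, the force and the opening at its end, in the units of the state.
- ctrl.observe(): the state, without advancing time (a new reading comes with each control period).
- ctrl.snapshot(name): name is "scene" or "top"; returns (picture, depth): 480x640x3 uint8, blue, green, red; 480x640 float32, m along the optical axis (not along the pixel's ray), 0 where there is no reading.
- ctrl.camera_params(name): a dict with "fovy" (degrees; the focal length in pixels is half the picture's height over the tangent of half this angle, whatever the lens; pixels are square), "cx", "cy" (the principal point, pixels), "T" (4x4, takes a point from camera to world coordinates). Camera axes: x right, y down, z forward; pixel columns grow to the right and rows downward; lengths in m; the calibration is good to about 2 mm. A picture is of the moment at which its call begins. camera_params takes no time and is no camera call.
- ctrl.finish_job(): hands the job in, once; it reports no verdict.
The state is a dict: "t": time; "joints": joint angles; "qd": joint speeds; "tau": joint torques, N m; "ee_pos": TCP position; "orientation": TCP orientation; "contact_force": force on the tool from outside, world axes, zero at the start; "ft_torque": the same for the moment, N m; "grip_width": finger opening in m.
Only numpy, scipy, OpenCV 4.12 (cv2) and the standard library are available. Lean on these libraries where they do the work, as an engineer would, in place of code of your own. Each camera call takes 0.05 s, during which the arm holds its last target. There are 200 camera calls.

TASK

Switch on the queen-cell incubator, the box with the glazed lid over rows of cells: its switch is a locking toggle, so pull the bat straight out along its own length first, keep it pulled while you flip it over to the side nearer the glazed lid, then let it drop fully home and let go. Leave the identical switch on the flat grafting light box off.

Things in the scene. Friction and masses are not known exactly. Their poses are not given: they have to be found in the camera images.
- bat_grip (a point): Mid-point of the ribbed grip of the incubator's switch bat (grip 16 mm diameter, 44 mm long, then a 9 mm stem below). It is 22 mm below the free end and, bat down, 70 mm from the tilt pivot, which lies on the deck, 50 mm above the table. z: outward along the bat; y: parallel to the level tilt axis; x: the way the grip moves when flipped on.
- bat_tilt (a joint): Tilt of the incubator's bat, rad: 0 = off, leaning 0.45 from vertical to the front (robot side); 0.9 = on, leaning 0.45 towards the glazed lid. Friction about 0.6 N at the grip. While the bat is down, two steel cheeks (27.5 mm above the deck, 39 mm over both) hold its cross pin within 0.1 rad of either end. The glazed box starts 55 mm behind the pivot, its lid is 119 mm above the table.
- bat_pull (a joint): How far the incubator's bat is pulled out along its own axis, m: 0 = down in its notch, 0.016 = end stop. A spring draws it back down (3.5 N when down, 7.5 N at the stop). From about 0.011 it clears the cheeks and can be flipped.
- other_tilt (a joint): Tilt of the light box's bat, rad: 0 = off, leaning to the front; 0.9 = on. It starts off. The light box (flat white panel, 54 mm high) has the same deck and bat as the incubator; both are fixed, 160 mm wide, 255 mm deep, side by side, left and right at random, each turned up to 15 degrees.

How it is judged:
By the outcome, as a careful person would: the job done as asked, in the order asked, and still so for the second after the job is handed in, with the robot touching nothing.
It also fails if it takes over 32 s, if anything falls off the work surface, if the arm or the gripper's body presses on something with over 40 N, if the wrist force passes 120 N, or if a joint passes its speed limit or range.

## Working session

There is one attempt and no reset: what is moved stays moved. The work goes in short steps, Python scripts to look and compute and a tool call to move; the robot and the scene stay as the last step left them, time stands still between calls to the robot, and variables do not carry over. Pictures are saved under pics/ and viewed, about 8 in all and at most 12, crops included, and the job is handed in when it is done.

Besides the shell and the picture viewer there is one more tool, called after "Emit:" as name([rows], argument=value, ...), one row to a line, values as JSON. step_arm: Moves the arm, as the interface text tells. Its arguments: {"type":"object","properties":{"commands":{"type":"array"},"force":{"type":"number"}},"required":["commands"]}

```bash
mkdir -p pics
cat > h.py <<'E'
import numpy as np,cv2
from workcell import ctrl
def px2w(name,u,v,d):
    p=ctrl.camera_params(name);f=240/np.tan(np.radians(p['fovy'])/2)
    return (p['T']@np.array([(u-p['cx'])/f*d,(v-p['cy'])/f*d,d,1]))[:3]
def cloud(name,depth):
    p=ctrl.camera_params(name);f=240/np.tan(np.radians(p['fovy'])/2)
    v,u=np.mgrid[0:480,0:640]
    P=np.stack([(u-p['cx'])/f*depth,(v-p['cy'])/f*depth,depth,np.ones_like(depth)],-1)
    return (P@p['T'].T)[...,:3]
E
python3 - <<'E'
from h import *
for n in('scene','top'):
    im,d=ctrl.snapshot(n);cv2.imwrite(f'pics/{n}0.png',im);np.save(f'{n}0.npy',d)
    p=ctrl.camera_params(n);print(n,p['fovy'],p['cx'],p['cy'],np.round(p['T'],3).tolist())
o=ctrl.observe();print(o,ctrl.grip_point_offset)
E
```

```text
scene 46.039285472434834 322.5204486443534 243.8126679951829 [[-0.358, 0.742, -0.567, 1.02], [0.934, 0.291, -0.209, 0.189], [0.01, -0.604, -0.797, 0.833], [0.0, 0.0, 0.0, 1.0]]
top 42.02451233884751 320.46141366780074 230.19501191006287 [[-0.012, -0.99, 0.139, 0.376], [-0.999, 0.017, 0.037, -0.021], [-0.039, -0.138, -0.99, 1.047], [0.0, 0.0, 0.0, 1.0]]
{'t': 0.1, 'joints': array([ 1.22677581,  0.68992872, -0.1945376 ,  1.56621697,  0.15728448,
        0.90249892, -0.21509297]), 'qd': array([-0.0019292 , -0.00287503, -0.00073054, -0.00306598, -0.00032721,
       -0.00249255, -0.00084186]), 'tau': array([-3.62442704e-03, -5.40603518e+01, -1.27157148e+00, -1.58987743e+01,
        9.40890983e-03,  4.31483524e-03,  2.28108583e-06]), 'ee_pos': array([ 0.23032006, -0.58039725,  0.23055297]), 'orientation': array([-0.13224594, -0.69437824, -0.13338584,  0.69466401]), 'contact_force': array([0.23873797, 0.72081871, 0.40206323]), 'ft_torque': array([0.006215  , 0.01388389, 0.07280107]), 'grip_width': 0.08532830052937926} 0.0187
```

View pics/scene0.png

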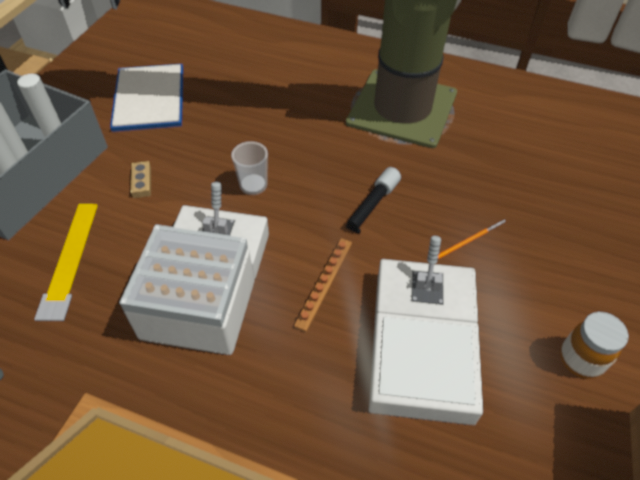

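View pics/top0.png

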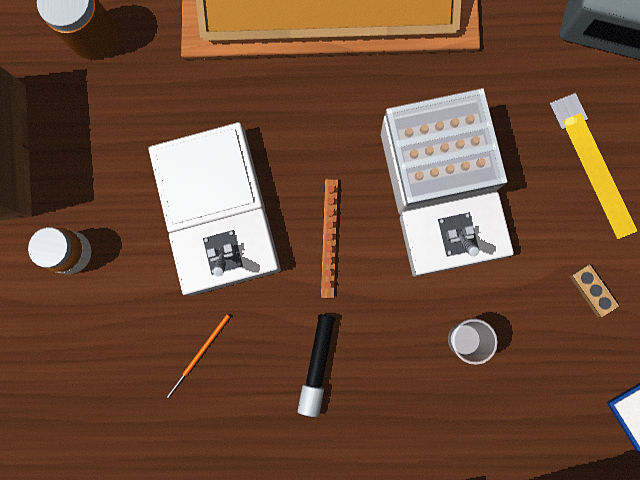

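The scene view shows the incubator (glazed lid, cells) with its bat at about (217,205), and the light box with its bat at (433,262). In the top view the incubator is on the right, with its bat near (462,240), and the cup is in front at (472,342).

Run:
```python
from h import *
im=cv2.imread('pics/top0.png');s=cv2.imread('pics/scene0.png')
a=cv2.resize(im[185:285,395:520],None,fx=5,fy=5,interpolation=cv2.INTER_CUBIC)
b=cv2.resize(s[175:275,165:275],None,fx=5,fy=5,interpolation=cv2.INTER_CUBIC)
cv2.imwrite('pics/ct.png',a);cv2.imwrite('pics/cs.png',b)
P=cloud('top',np.load('top0.npy'))
S=cloud('scene',np.load('scene0.npy'))
# deck points, incubator
for Q,n in((P,'top'),(S,'scene')):
    m=(abs(Q[...,2]-.05)<.006)&(Q[...,1]<-.05)&(Q[...,1]>-.35)&(Q[...,0]>.25)&(Q[...,0]<.65)
    pts=Q[m];r=cv2.minAreaRect(pts[:,:2].astype(np.float32));print(n,m.sum(),pts[:,2].mean(),r,cv2.boxPoints(r).round(4).tolist())
    c=pts[:,:2].mean(0)
    near=(np.hypot(Q[...,0]-c[0],Q[...,1]-c[1])<.06)
    for lo,hi in((.085,.095),(.095,.105),(.105,.115),(.115,.125),(.125,.14)):
        k=near&(Q[...,2]>lo)&(Q[...,2]<hi)
        k&=Q[...,0]<c[0]+.03
        if k.sum(): print(lo,k.sum(),Q[k].mean(0).round(4),Q[k].std(0).round(4))
    m=(abs(Q[...,2]-.119)<.006)&(Q[...,1]<-.05)&(Q[...,1]>-.4)&(Q[...,0]>.4)&(Q[...,0]<.75)
    r=cv2.minAreaRect(Q[m][:,:2].astype(np.float32));print('lid',m.sum(),r)
for (u,v) in((472,342),(472,322),(472,360)):print(P[v,u].round(3))
k=(P[...,0]>.15)&(P[...,0]<.35)&(P[...,1]>-.32)&(P[...,1]<-.12)&(P[...,2]>.02);print('cup',P[k].min(0),P[k].max(0))
```

```text
top 6175 0.05160143437559816 ((0.4878305196762085, -0.20581017434597015), (0.3531946539878845, 0.1608554571866989), 10.95954418182373) [[0.29919999837875366, -0.16040000319480896], [0.3296999931335449, -0.3183000087738037], [0.6765000224113464, -0.25119999051094055], [0.6459000110626221, -0.093299999833107]]
0.085 10 [ 0.492  -0.2032  0.0881] [0.0017 0.002  0.0019]
0.095 10 [ 0.4856 -0.201   0.1033] [0.0042 0.0021 0.0014]
0.105 35 [ 0.4843 -0.2034  0.1098] [0.0041 0.0038 0.0032]
0.115 33 [ 0.4795 -0.204   0.1199] [0.0042 0.0034 0.0028]
0.125 121 [ 0.4707 -0.2079  0.1341] [0.0049 0.0042 0.0033]
lid 9867 ((0.5893763899803162, -0.1860516369342804), (0.2387874722480774, 0.15322107076644897), 11.072857856750488)
scene 2203 0.04952934295844047 ((0.4878784418106079, -0.20331531763076782), (0.3587203621864319, 0.16016732156276703), 10.908967018127441) [[0.29660001397132874, -0.15860000252723694], [0.32690000534057617, -0.3158999979496002], [0.6791999936103821, -0.24799999594688416], [0.6488000154495239, -0.09070000052452087]]
0.085 28 [ 0.4913 -0.2019  0.0893] [0.0032 0.0023 0.0028]
0.095 42 [ 0.4886 -0.2023  0.1008] [0.0029 0.0041 0.0026]
0.105 52 [ 0.4849 -0.2025  0.1097] [0.0036 0.0042 0.0027]
0.115 60 [ 0.481  -0.2042  0.1196] [0.0035 0.0044 0.0028]
0.125 87 [ 0.4744 -0.2055  0.1308] [0.0042 0.0046 0.0031]
lid 8339 ((0.5902133584022522, -0.18444298207759857), (0.24182967841625214, 0.15362943708896637), 10.656645774841309)
[ 0.333 -0.227  0.005]
[ 0.366 -0.214  0.075]
[ 0.309 -0.212  0.073]
cup [ 0.30405671 -0.24819899  0.0202681 ] [ 0.34989461 -0.18091986  0.09049258]
```

View pics/ct.png

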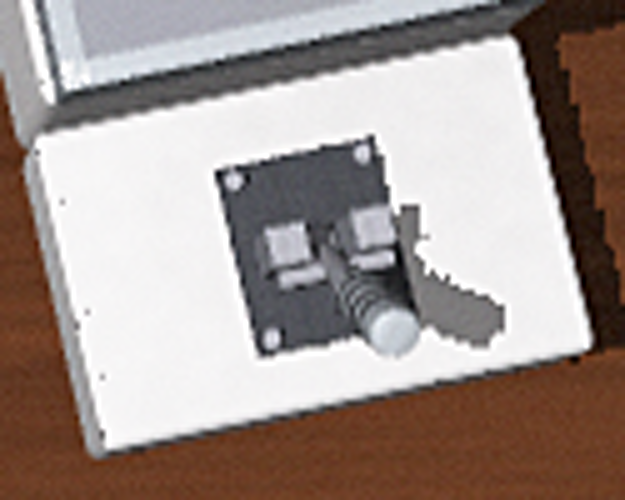

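View pics/cs.png

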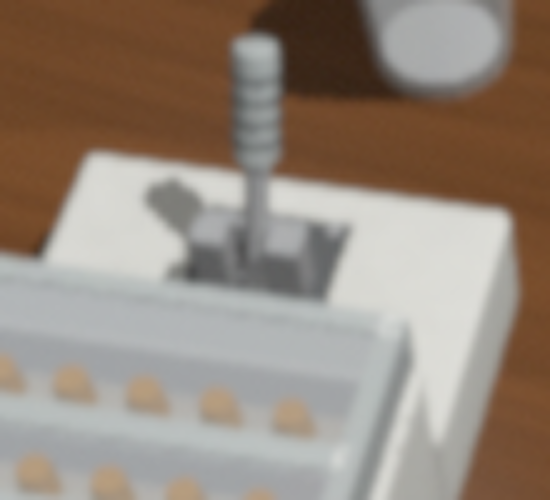

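The top crop shows the cheeks at crop (287,242) and (371,226), the bat end at (396,328), and three plate screws at (233,180), (362,153) and (270,338). The scene crop shows the bat clear of the glazed lid. Next I fit the bat axis.

```bash
cat >> h.py <<'E'
from scipy.spatial.transform import Rotation as R
from scipy.optimize import least_squares
def ray(name,u,v,z):
    p=px2w(name,u,v,1.);o=ctrl.camera_params(name)['T'][:3,3];return o+(p-o)*(z-o[2])/(p[2]-o[2])
yaw=np.radians(10.95);B=np.array([np.cos(yaw),np.sin(yaw),0]);Y=np.array([-np.sin(yaw),np.cos(yaw),0])
def axis(t):return np.sin(t-.45)*B+np.cos(t-.45)*np.array([0,0,1.])
def tool():
    o=ctrl.observe();q=o['orientation'];return o,R.from_quat([q[1],q[2],q[3],q[0]]).as_matrix()
def fitbat(n,d,t,p0):
    Q=cloud(n,d);a=axis(t);p0=np.array(p0)
    w=Q-p0;s=w@a;r=np.linalg.norm(w-s[...,None]*a,axis=-1)
    k=(s>.052)&(s<.09)&(r<.016)
    f=lambda x:(lambda w:np.linalg.norm(w-(w@a)[:,None]*a,axis=1)-.008)(Q[k]-(p0+x[0]*B+x[1]*Y))
    s=least_squares(f,[0,0],loss='soft_l1',f_scale=.001);return k.sum(),p0+s.x[0]*B+s.x[1]*Y,np.abs(s.fun).mean() if 0 else np.abs(f(s.x)).mean()
E
python3 - <<'E'
from h import *
print('cheeks',(ray('top',395+287/5,185+242/5,.0775)+ray('top',395+371/5,185+226/5,.0775))/2)
print('screws',ray('top',395+316/5,185+245.5/5,.052))
t=ray('top',395+396/5,185+328/5,.05+.092*np.cos(.45));print('pivot from tip',t-.092*axis(0))
t=ray('scene',165+256/5,175+45/5,.05+.092*np.cos(.45));print('pivot from tip scene',t-.092*axis(0))
p0=[.5135,-.199,.05]
for n in('top','scene'):
    p=p0
    for _ in range(3):c,p,e=fitbat(n,np.load(n+'0.npy'),0,p)
    print(n,c,p,e,'grip',p+.07*axis(0))
o,T=tool();print(T.round(4));print('lid front - 55:')
for n in('top','scene'):
    Q=cloud(n,np.load(n+'0.npy'));m=(abs(Q[...,2]-.119)<.003)&(Q[...,1]<-.1)&(Q[...,1]>-.32)&(Q[...,0]>.5)&(Q[...,0]<.75)
    print(np.percentile(Q[m]@B,[.5,1,2]), np.array(p0)@B+.055)
print('yaw needed', np.arctan2(np.dot(np.cross(T[:,1],Y),T[:,0]),T[:,1]@Y))
E
```

```text
cheeks [ 0.50508602 -0.20295414  0.0775    ]
screws [ 0.50486303 -0.20348048  0.052     ]
pivot from tip [ 0.50901639 -0.20314935  0.05      ]
pivot from tip scene [ 0.50932518 -0.19854558  0.05      ]
top 107 [ 0.50795543 -0.20215604  0.05      ] 0.000517910132194028 grip [ 0.47806219 -0.20793963  0.1130313 ]
scene 197 [ 0.50768305 -0.20039483  0.05      ] 0.0009526722127664804 grip [ 0.47778981 -0.20617842  0.1130313 ]
[[-7.000e-04  3.690e-01 -9.294e-01]
 [ 1.500e-03 -9.294e-01 -3.690e-01]
 [-1.000e+00 -1.700e-03  1.000e-04]]
lid front - 55:
[0.512139   0.51276642 0.51439093] 0.5213503647905839
[0.51398686 0.51485262 0.51659373] 0.5213503647905839
yaw needed -2.9548009628000065
```

Emit:
step_arm([
  [0, 0, 0, 0, 0.0935],
  [0, 0, 0, 0, 0.0935],
  [0, 0, -27, -27, 0],
  [0, 0, -27, -27, 0],
  [0, 0, -27, -27, 0],
  [0, 0, -27, -27, 0],
  [0, 0, -27, -27, 0],
  [0, 0, -27, -27, 0],
  [0, 0, -27, -27, 0],
  [0, 0, -27, -27, 0],
  [0, 0, -27, -27, 0],
  [0, 0, -27, -27, 0],
], force=30)

```text
t: 1.3
ee_pos: [0.4449, -0.2631, 0.2311]
orientation: [-0.067, -0.704, -0.067, 0.704]
contact_force: [0.5, -0.5, 0.6]
grip_width: 0.0854
```

```bash
cat >> h.py <<'E'
def togo(target):
    o,T=tool();print('t',o['t'],'pos',o['ee_pos'].round(4),'togo mm',(T.T@(np.array(target)-o['ee_pos'])*1000).round(1),'yawerr',np.arctan2(np.dot(np.cross(T[:,1],-Y),T[:,0]),T[:,1]@-Y).round(4),'F',o['contact_force'].round(1),'w',round(o['grip_width'],4))
E
python3 -c "
from h import *
togo([.4775,-.207,.0943])"
```

```text
t 1.3 pos [ 0.4449 -0.2631  0.2311] togo mm [136.8 -48.9 -42.7] yawerr -0.0003 F [ 0.5 -0.5  0.6] w 0.0854
```

Emit:
step_arm([
  [0, 0, -25, -22, 0],
  [0, 0, -24.5, -21.5, 0],
  [0, 30, 0, 0, 0],
  [0, 30, 0, 0, 0],
  [0, 25, 0, 0, 0],
  [0, 0, 0, 0, 0],
  [0, 0, 0, 0, 0],
])

```text
t: 2.0
ee_pos: [0.4777, -0.2078, 0.1464]
orientation: [-0.067, -0.704, -0.067, 0.704]
contact_force: [1.1, -0.2, 0.9]
grip_width: 0.0854
```

```bash
python3 -c "
from h import *
togo([.4775,-.207,.0943])
im,d=ctrl.snapshot('scene')
cv2.imwrite('pics/s1.png',cv2.resize(im[120:300,120:320],None,fx=4,fy=3.3333,interpolation=cv2.INTER_CUBIC))
"
```

```text
t 2.0 pos [ 0.4777 -0.2078  0.1464] togo mm [52.1 -0.8  0. ] yawerr -0.0003 F [ 1.1 -0.2  0.9] w 0.0854
```

View pics/s1.png

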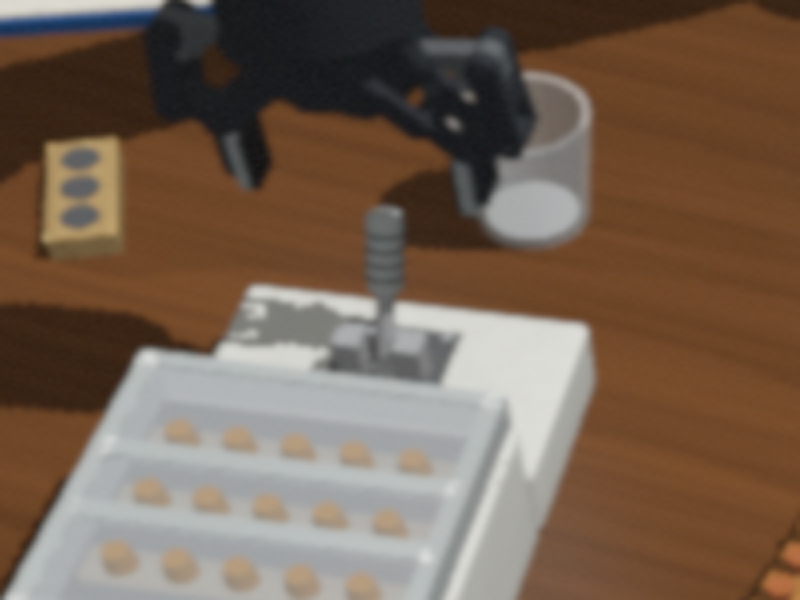

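The fingers straddle the bat: inner finger tips at about (265,180) and (462,205), bat end at (385,215). I'll check the centring by projection.

```bash
python3 -c "
from h import *
p=ctrl.camera_params('scene');f=240/np.tan(np.radians(p['fovy'])/2)
def pr(w):
    c=np.linalg.inv(p['T'])@np.r_[w,1];u=np.array([f*c[0]/c[2]+p['cx'],f*c[1]/c[2]+p['cy']]);return ((u-[120,120])*[4,3.333]).round(0)
c=np.array([.4777,-.2078,.1594])
for s in(-.0427,0,.0427):print('jaw',pr(c+s*Y))
for y in (-.199,-.2015,-.204):
  pv=np.array([.5075,y,.05]);print('tip',pr(pv+.092*axis(0)),'mid',pr(pv+.07*axis(0)))
"
```

```text
jaw [263. 174.]
jaw [363. 186.]
jaw [464. 197.]
tip [386. 211.] mid [386. 251.]
tip [381. 209.] mid [381. 249.]
tip [375. 208.] mid [375. 248.]
```

Emit:
step_arm([
  [0, 17, -1.5, 0, 0],
  [0, 18, 0, 0, 0],
  [0, 17, 0, 0, 0],
  [0.3, 0, 0, 0, 0],
  [0.5, 0, 0, 0, 0],
  [0.6, 0, 0, 0, 0],
  [0.65, 0, 0, 0, 0],
  [0.7, 0, 0, 0, 0],
  [0.72, 0, 0, 0, 0],
  [0.72, 0, 0, 0, 0],
], force=25)

```text
t: 3.05
ee_pos: [0.4776, -0.2063, 0.0945]
orientation: [0.067, 0.704, 0.067, -0.704]
contact_force: [0.9, -0.3, 0.1]
grip_width: 0.0236
```

```bash
python3 -c "
from h import *
togo([.4775,-.207,.0943])
im,d=ctrl.snapshot('scene')
cv2.imwrite('pics/s2.png',cv2.resize(im[150:250,160:290],None,fx=6,fy=6,interpolation=cv2.INTER_CUBIC))
"
```

```text
t 3.05 pos [ 0.4776 -0.2063  0.0945] togo mm [0.2 0.7 0.2] yawerr -0.0002 F [ 0.9 -0.3  0.1] w 0.0236
```

View pics/s2.png

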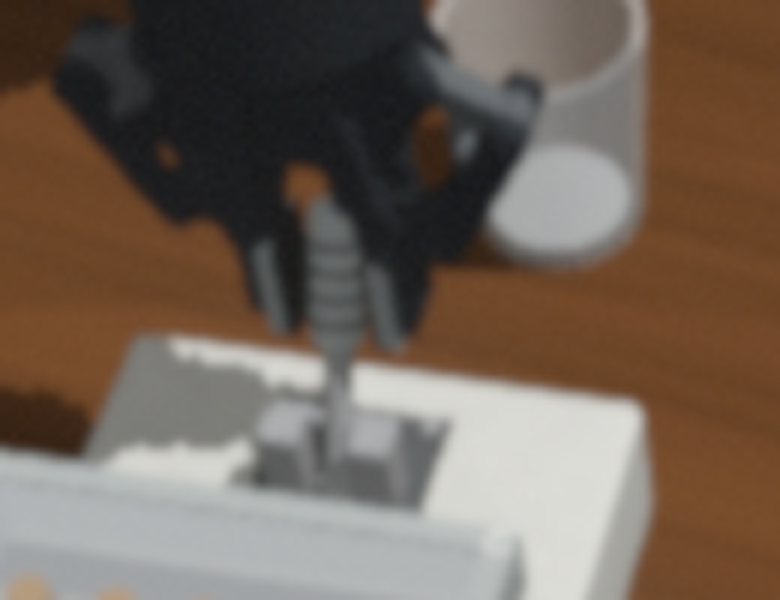

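The bat grip (crop 310–362) sits midway between the pads (about 298 and 372), so I close.

Emit:
step_arm([
  [0.78, 0, 0, 0, 0],
  [0.84, 0, 0, 0, 0],
  [1, 0, 0, 0, 0],
  [1, 0, 0, 0, 0],
  [1, 0, 0, 0, 0],
], force=40)

```text
t: 3.6
ee_pos: [0.4776, -0.2067, 0.0944]
orientation: [0.067, 0.704, 0.067, -0.704]
contact_force: [-0.4, -1.2, 1.9]
grip_width: 0.0152
```

```bash
python3 -c "
from h import *
togo([.4776,-.2063,.0945]);print(ctrl.observe()['ft_torque'])"
```

```text
t 3.6 pos [ 0.4776 -0.2067  0.0944] togo mm [-0.1 -0.3 -0.1] yawerr -0.0006 F [-0.4 -1.2  1.9] w 0.0152
[-0.30646329  0.06504817 -0.03323601]
```

Emit:
step_arm([
  [1, -1.8, 0, 0.87, 0],
  [1, -1.8, 0, 0.87, 0],
  [1, -1.8, 0, 0.87, 0],
  [1, -1.8, 0, 0.87, 0],
  [1, -1.8, 0, 0.87, 0],
  [1, -1.8, 0, 0.87, 0],
  [1, -1.8, 0, 0.87, 0],
  [1, 0, 0, 0, 0],
])

```text
t: 4.4
ee_pos: [0.4719, -0.2076, 0.1072]
orientation: [0.068, 0.704, 0.067, -0.704]
contact_force: [4.0, -2.2, -6.7]
grip_width: 0.0148
```

```bash
python3 -c "
from h import *
togo(np.array([.4776,-.2067,.0945])+.014*axis(0));o=ctrl.observe();print(o['ft_torque'],o['contact_force']@axis(0),o['contact_force']@axis(np.pi/2))
im,d=ctrl.snapshot('scene')
cv2.imwrite('pics/s3.png',cv2.resize(im[150:250,160:290],None,fx=6,fy=6,interpolation=cv2.INTER_CUBIC))
"
```

```text
t 4.4 pos [ 0.4719 -0.2076  0.1072] togo mm [0.1 0.2 0.3] yawerr -0.0003 F [ 4.  -2.2 -6.7] w 0.0148
[-0.64531159 -0.68922876 -0.05865795] -7.600271539332717 0.25380979060487685
```

View pics/s3.png

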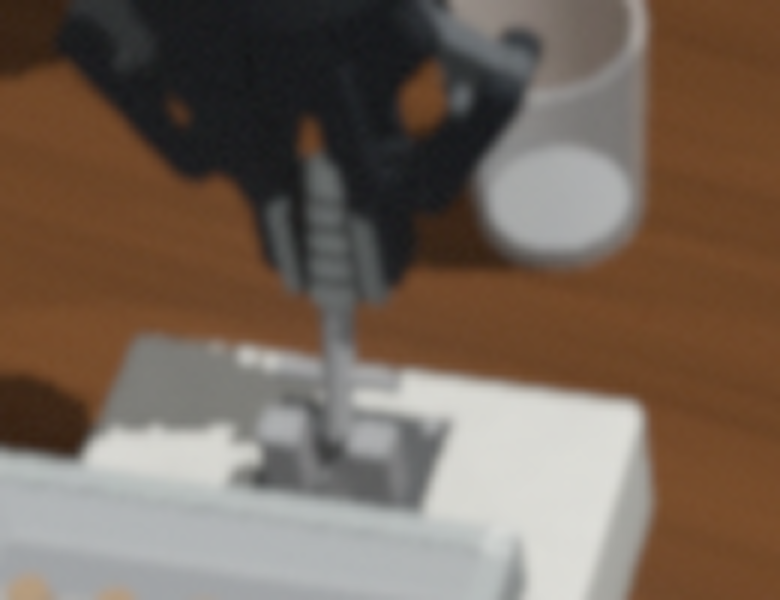

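Emit:
step_arm([
  [1, -1.7, 0, -3.85, 0],
  [1, -1.57, 0, -3.89, 0],
  [1, -1.3, 0, -4, 0],
  [1, -1.18, 0, -4.02, 0],
  [1, -0.9, 0, -4.1, 0],
  [1, -0.77, 0, -4.13, 0],
  [1, -0.5, 0, -4.17, 0],
  [1, -0.33, 0, -4.18, 0],
  [1, 0, 0, -4.2, 0],
  [1, 0, 0, 0, 0],
])

```text
t: 5.45
ee_pos: [0.506, -0.2007, 0.1148]
orientation: [-0.067, -0.703, -0.067, 0.705]
contact_force: [-1.9, -5.2, -6.8]
grip_width: 0.0149
```

```bash
python3 -c "
from h import *
a=axis(.45)
togo(np.array([.4776,-.2067,.0945])-.07*axis(0)+.084*axis(.45));o=ctrl.observe();print(o['ft_torque'],o['contact_force']@axis(.45),o['contact_force']@B)
im,d=ctrl.snapshot('scene')
cv2.imwrite('pics/s4.png',cv2.resize(im[150:250,160:290],None,fx=6,fy=6,interpolation=cv2.INTER_CUBIC))
"
```

```text
t 5.45 pos [ 0.506  -0.2007  0.1148] togo mm [-0.7  0.5 -1.4] yawerr -0.0003 F [-1.9 -5.2 -6.8] w 0.0149
[-1.22156573  0.74884955  0.00449446] -6.8319880679292515 -2.8189404385408663
```

View pics/s4.png

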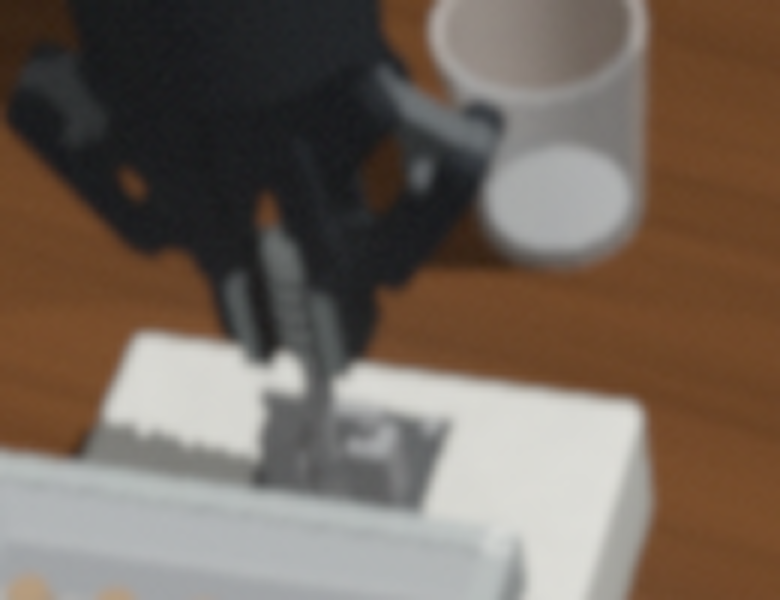

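Emit:
step_arm([
  [1, 0, 0.2, -4.2, 0],
  [1, 0.33, 0.2, -4.18, 0],
  [1, 0.5, 0.2, -4.17, 0],
  [1, 0.77, 0, -4.13, 0],
  [1, 0.9, 0, -4.1, 0],
  [1, 1.18, 0, -4.02, 0],
  [1, 1.3, 0, -4, 0],
  [1, 1.57, 0, -3.89, 0],
  [1, 1.7, 0, -3.85, 0],
  [1, 0, 0, -1, 0],
])

```text
t: 6.5
ee_pos: [0.5421, -0.1937, 0.1063]
orientation: [-0.067, -0.702, -0.068, 0.706]
contact_force: [-3.8, -2.9, -4.6]
grip_width: 0.0148
```

```bash
python3 -c "
from h import *
togo(np.array([.4776,-.2067,.0945])-.07*axis(0)+.084*axis(.9));o=ctrl.observe();print(o['ft_torque'],o['contact_force']@axis(.9),o['contact_force']@axis(.9+np.pi/2))
im,d=ctrl.snapshot('scene')
cv2.imwrite('pics/s5.png',cv2.resize(im[150:250,160:290],None,fx=6,fy=6,interpolation=cv2.INTER_CUBIC))
"
```

```text
t 6.5 pos [ 0.5421 -0.1937  0.1063] togo mm [-0.9  0.5 -1.2] yawerr -0.0001 F [-3.8 -2.9 -4.6] w 0.0148
[-0.81654905  0.97775604 -0.06203352] -5.966274220509342 -1.8873134855863358
```

View pics/s5.png

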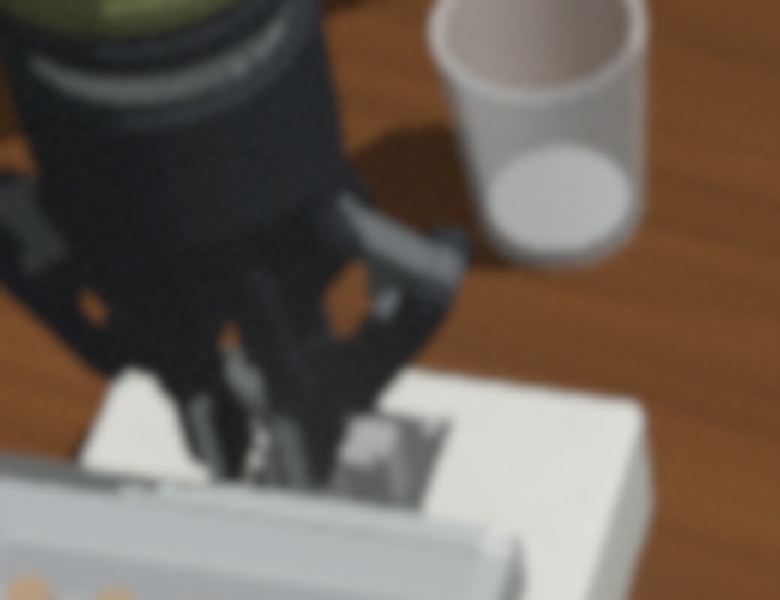

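Emit:
step_arm([
  [1, 0, 0, -1.3, 0],
  [1, 0, 0, -1.2, 0],
  [1, 0, 0, 0, 0],
])

```text
t: 6.85
ee_pos: [0.5447, -0.1931, 0.1065]
orientation: [-0.067, -0.702, -0.068, 0.706]
contact_force: [-3.9, -3.6, -5.8]
grip_width: 0.0148
```

```bash
python3 -c "
from h import *
togo(np.array([.4776,-.2067,.0945])-.07*axis(0)+.084*axis(.9));o=ctrl.observe();print(o['ft_torque'],o['contact_force']@axis(.9),o['contact_force']@axis(.9+np.pi/2))
"
```

```text
t 6.85 pos [ 0.5447 -0.1931  0.1065] togo mm [-0.6  0.6  1.5] yawerr 0.0004 F [-3.9 -3.6 -5.8] w 0.0148
[-0.72855132  0.84343342  0.13089637] -7.135345148553174 -1.5362536273334697
```

Emit:
step_arm([
  [1, 1.8, 0, 0.8, 0],
  [1, 1.8, 0, 0.8, 0],
  [1, 1.8, 0, 0.8, 0],
  [1, 1.8, 0, 0.8, 0],
  [1, 1.8, 0, 0.8, 0],
  [1, 1.8, 0, 0.8, 0],
  [1, 1.8, 0, 0.8, 0],
  [1, 0, 0, 0, 0],
])

```text
t: 7.65
ee_pos: [0.5443, -0.1938, 0.0953]
orientation: [0.068, 0.706, 0.068, -0.702]
contact_force: [1.1, -0.2, 2.6]
grip_width: 0.0142
```

```bash
python3 -c "
from h import *
togo(np.array([.4776,-.2067,.0945])-.07*axis(0)+.07*axis(.9));o=ctrl.observe();print(o['ft_torque'],o['contact_force']@axis(.9),o['contact_force']@axis(.9+np.pi/2))
"
```

```text
t 7.65 pos [ 0.5443 -0.1938  0.0953] togo mm [0.8 0.  7.1] yawerr 0.0012 F [ 1.1 -0.2  2.6] w 0.0142
[ 0.06831207 -0.08707716  0.08083862] 2.7689458312925477 -0.15718775026845913
```

```bash
python3 -c "
from h import *
togo(np.array([.4776,-.2067,.0945])-.07*axis(0)+.07*axis(.9));o,T=tool();print(o['joints'],T.round(4),o['contact_force'])
im,d=ctrl.snapshot('scene');i2,d2=ctrl.snapshot('top')
a=cv2.resize(im[150:250,160:290],None,fx=4,fy=4,interpolation=cv2.INTER_CUBIC);b=cv2.resize(i2[180:280,420:490],None,fx=4,fy=4,interpolation=cv2.INTER_CUBIC)
cv2.imwrite('pics/s6.png',np.hstack([a,b]))
"
```

```text
t 7.65 pos [ 0.5443 -0.1938  0.0953] togo mm [0.8 0.  7.1] yawerr 0.0012 F [ 1.1 -0.2  2.6] w 0.0142
[ 0.30025939  0.81632587 -0.06376632  1.82904709  0.09458094  0.49350832
 -1.20500335] [[ 5.800e-03  1.911e-01 -9.815e-01]
 [ 2.000e-04 -9.816e-01 -1.912e-01]
 [-1.000e+00  9.000e-04 -5.800e-03]] [ 1.11505787 -0.16793489  2.5616605 ]
```

View pics/s6.png

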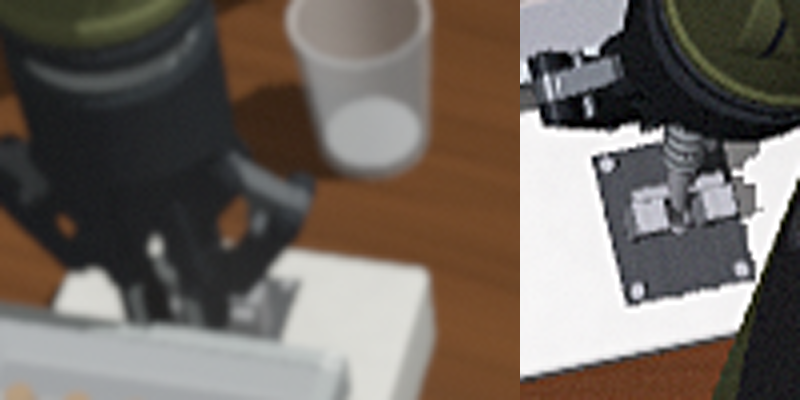

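The bat now leans towards the lid, with its stem down between the cheeks. The force reading (+2.8 N along the bat) suggests it is seated. I release and retreat.

Emit:
step_arm([
  [0.8, 0, 0, 0, 0],
  [0.6, 0, 0, 0, 0],
  [0.3, 0, 0, 0, 0],
  [0, 0, 0, 0, 0],
  [0, 0, 0, 0, 0],
  [0, -15, 0, 0, 0],
  [0, -25, 0, 0, 0],
  [0, -30, 0, 0, 0],
  [0, -35, 0, 0, 0],
])

```text
t: 8.65
ee_pos: [0.5405, -0.1944, 0.1996]
orientation: [-0.067, -0.703, -0.068, 0.705]
contact_force: [-0.1, -0.4, 0.5]
grip_width: 0.0853
```

Emit:
step_arm([
  [0, -15, 25, 0, 0],
  [0, 0, 35, 10, 0],
  [0, 0, 35, 10, 0],
  [0, 0, 35, 0, 0],
  [0, 0, 35, 0, 0],
  [0, 0, 35, 0, 0],
  [0, 0, 0, 0, 0],
  [0, 0, 0, 0, 0],
])

```text
t: 9.45
ee_pos: [0.5589, -0.3954, 0.2137]
orientation: [-0.067, -0.704, -0.067, 0.704]
contact_force: [0.2, 0.4, 0.3]
grip_width: 0.0858
```

```bash
python3 -c "
from h import *
o,T=tool();print(o['t'],o['ee_pos'],o['contact_force'])
im,d=ctrl.snapshot('scene');i2,d2=ctrl.snapshot('top')
for n,D in(('scene',d),('top',d2)):
  for t in (.8,.9):
    p=[.507,-.2015,.05]
    for _ in range(3):c,p,e=fitbat(n,D,t,p)
    print(n,t,c,p,e)
  Q=cloud(n,D);w=Q-np.array([.507,-.2015,.05]);k=(abs(w@Y)<.012)&(w@B<.05)&(w@B>-.05)&(Q[...,2]>.08);print('max z',np.sort(Q[k][:,2])[-8:].round(4),'(home expects ~.136)')
a=cv2.resize(im[150:250,160:290],None,fx=4,fy=4,interpolation=cv2.INTER_CUBIC);b=cv2.resize(i2[180:280,420:490],None,fx=4,fy=4,interpolation=cv2.INTER_CUBIC)
cv2.imwrite('pics/s7.png',np.hstack([a,b]));
"
```

```text
9.45 [ 0.55894613 -0.39535515  0.213684  ] [0.24689235 0.42728356 0.2722561 ]
scene 0.8 126 [ 0.50813361 -0.20066102  0.05      ] 0.0010829710316296664
scene 0.9 89 [ 0.50064615 -0.20200944  0.05      ] 0.0006812510253235309
max z [0.1363 0.1364 0.1365 0.1365 0.137  0.1372 0.1375 0.1378] (home expects ~.136)
top 0.8 153 [ 0.50643113 -0.202181    0.05      ] 0.0005805810421047049
top 0.9 140 [ 0.49880903 -0.20363144  0.05      ] 0.0006905638496591628
max z [0.1398 0.1399 0.14   0.1404 0.1404 0.1406 0.1406 0.1408] (home expects ~.136)
```

View pics/s7.png

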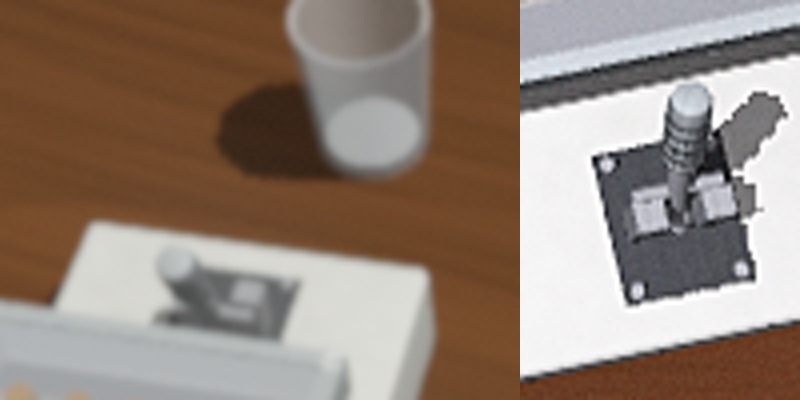

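The bat leans towards the lid, free of the gripper, but the fit suggests a tilt of only about 0.8. I'll measure tilt and length properly.

```bash
python3 -c "
from h import *
i={n:ctrl.snapshot(n) for n in('scene','top')}
for n in i: np.save(n+'1.npy',i[n][1])
def fit(n,D,t0):
    Q=cloud(n,D);p0=np.array([.5065,-.2015,.05]);t=t0;x=np.zeros(3)
    for _ in range(4):
        p=p0+x[0]*B+x[1]*Y;a=axis(t0+x[2]);w=Q-p;s=w@a;r=np.linalg.norm(w-s[...,None]*a,axis=-1);k=(s>.05)&(s<.087)&(r<.013)
        f=lambda x:(lambda w,a:np.linalg.norm(w-(w@a)[:,None]*a,axis=1)-.008)(Q[k]-(p0+x[0]*B+x[1]*Y),axis(t0+x[2]))
        x=least_squares(f,x,loss='soft_l1',f_scale=.001).x
    p=p0+x[0]*B+x[1]*Y;a=axis(t0+x[2]);w=Q-p;s=w@a;r=np.linalg.norm(w-s[...,None]*a,axis=-1)
    e=np.sort(s[(r<.007)&(s>.05)&(s<.13)])
    return p.round(4),round(t0+x[2],3),k.sum(),'tip',np.percentile(e,[80,90,97]).round(4)
for n in i:
    print(n,'off',fit(n,np.load(n+'0.npy'),0.));print(n,'now',fit(n,i[n][1],.85))
    # with x fixed pivot: tilt only
    for D,t0 in((np.load(n+'0.npy'),0.),(i[n][1],.85)):
        Q=cloud(n,D)
        for px in(.505,.507):
            p=np.array([px,-.202,.05]);t=t0;y=0
            for _ in range(5):
                a=axis(t);w=Q-p-y*Y;s=w@a;r=np.linalg.norm(w-s[...,None]*a,axis=-1);k=(s>.052)&(s<.087)&(r<.013)
                f=lambda x:(lambda w,a:np.linalg.norm(w-(w@a)[:,None]*a,axis=1)-.008)(Q[k]-p-x[1]*Y,axis(x[0]))
                t,y=least_squares(f,[t,y],loss='soft_l1',f_scale=.001).x
            print(n,px,round(t,3),round(y,4))
"
```

```text
scene off (array([ 0.5049, -0.2009,  0.05  ]), np.float64(0.036), np.int64(192), 'tip', array([0.0904, 0.091 , 0.0916]))
scene now (array([ 0.5062, -0.2009,  0.05  ]), np.float64(0.826), np.int64(90), 'tip', array([0.0922, 0.0928, 0.0931]))
scene 0.505 0.038 0.0011
scene 0.507 0.013 0.0014
scene 0.505 0.844 0.0009
scene 0.507 0.819 0.0012
top off (array([ 0.5049, -0.2027,  0.05  ]), np.float64(0.039), np.int64(103), 'tip', array([0.0946, 0.0951, 0.096 ]))
top now (array([ 0.505 , -0.2025,  0.05  ]), np.float64(0.818), np.int64(133), 'tip', array([0.0947, 0.0952, 0.0961]))
top 0.505 0.036 -0.0007
top 0.507 0.011 -0.0003
top 0.505 0.816 -0.0005
top 0.507 0.791 -0.0001
```

Length matches the initial home reading: down. Tilt is about 0.8, inside the notch but at its near limit, so I'll nudge it gently to the end with closed fingers.

Emit:
step_arm([
  [1, 0, -33, 7, 0],
  [1, 0, -33, 7, 0],
  [1, 0, -33, 7, 0],
  [1, 0, -33, 7, 0],
  [1, 0, -34, 6, 0],
  [1, 0, -34, 6, 0],
  [1, 40, 0, 0, 0],
  [1, 38, 0, 0, 0],
  [1, 36, 0, 0, 0],
  [1, 0, 0, 0, 0],
  [1, 0, 0, 0, 0],
])

```text
t: 10.75
ee_pos: [0.4825, -0.2054, 0.1008]
orientation: [-0.068, -0.704, -0.068, 0.704]
contact_force: [-0.1, 0.6, -0.2]
grip_width: 0.0001
```

```bash
python3 -c "
from h import *
togo(np.array([.506,-.2015,.100])+.0042*B)"
```

```text
t 10.75 pos [ 0.4825 -0.2054  0.1008] togo mm [  0.8   0.7 -28. ] yawerr 0.0007 F [-0.1  0.6 -0.2] w 0.0001
```

Emit:
step_arm([
  [1, 0, 0.5, -6, 0],
  [1, 0, 0, -6, 0],
  [1, 0, 0, -4, 0],
  [1, 0, 0, -3, 0],
  [1, 0, 0, -3, 0],
  [1, 0, 0, -2, 0],
  [1, 0, 0, 0, 0],
])

```text
t: 11.45
ee_pos: [0.5063, -0.2018, 0.1003]
orientation: [0.067, 0.704, 0.067, -0.704]
contact_force: [-0.2, 0.0, -0.0]
grip_width: -0.0003
```

```bash
python3 -c "
from h import *
togo(np.array([.506,-.2015,.100])+.0042*B)
print(ctrl.observe()['contact_force']@B)"
```

```text
t 11.45 pos [ 0.5063 -0.2018  0.1003] togo mm [ 0.3 -0.4 -3.9] yawerr -0.0001 F [-0.2  0.  -0. ] w -0.0003
-0.15326949235102166
```

Emit:
step_arm([
  [1, 0, 0, -1.5, 0],
  [1, 0, 0, -1.5, 0],
  [1, 0, 0, -1, 0],
  [1, 0, 0, 0, 0],
])

```text
t: 11.85
ee_pos: [0.51, -0.2011, 0.1002]
orientation: [-0.067, -0.704, -0.067, 0.704]
contact_force: [-0.9, -0.2, -0.4]
grip_width: 0.0003
```

Emit:
step_arm([
  [1, 0, 0, -1, 0],
  [1, 0, 0, -1, 0],
  [1, 0, 0, 0, 0],
])

```text
t: 12.15
ee_pos: [0.5113, -0.2009, 0.1002]
orientation: [-0.067, -0.703, -0.067, 0.704]
contact_force: [-1.7, 0.1, 0.5]
grip_width: 0.0004
```

```bash
python3 -c "
from h import *
togo(np.array([.506,-.2015,.100])+.0042*B)
im,d=ctrl.snapshot('top')
print(ctrl.observe()['contact_force']@B)"
```

```text
t 12.15 pos [ 0.5113 -0.2009  0.1002] togo mm [ 0.2 -0.4  1.1] yawerr -0.0005 F [-1.7  0.1  0.5] w 0.0004
-2.198093223040354
```

Emit:
step_arm([
  [1, 0, 0, -1, 0],
  [1, 0, 0, -1, 0],
  [1, 0, 0, 0, 0],
])

```text
t: 12.5
ee_pos: [0.5119, -0.2007, 0.1]
orientation: [-0.067, -0.702, -0.067, 0.705]
contact_force: [-5.4, -1.2, 1.1]
grip_width: -0.0002
```

Emit:
step_arm([
  [1, 0, 0, -1, 0],
  [1, 0, 0, -1, 0],
  [1, 0, 0, 0, 0],
])

```text
t: 12.8
ee_pos: [0.5122, -0.2007, 0.0998]
orientation: [-0.067, -0.701, -0.067, 0.706]
contact_force: [-7.8, -1.5, 2.4]
grip_width: -0.0002
```

It is at a hard stop (force rising to 8 N with no travel). I retreat and check both boxes.

Emit:
step_arm([
  [1, 0, 0, 10, 0],
  [1, 0, 0, 15, 0],
  [1, 0, 0, 10, 0],
  [1, -35, 0, 0, 0],
  [1, -40, 0, 0, 0],
  [1, -40, 0, 0, 0],
  [1, 0, 35, -5, 0],
  [1, 0, 35, -5, 0],
  [1, 0, 35, -5, 0],
  [1, 0, 35, -5, 0],
  [1, 0, 35, 0, 0],
  [1, 0, 0, 0, 0],
])

```text
t: 14.0
ee_pos: [0.5341, -0.3815, 0.2153]
orientation: [0.067, 0.705, 0.063, -0.703]
contact_force: [-0.7, -0.1, -0.1]
grip_width: -0.0002
```

```bash
python3 -c "
from h import *
o,T=tool();print(o['t'],o['ee_pos'],o['contact_force'])
i={n:ctrl.snapshot(n) for n in('scene','top')}
for n in i:
    for D,t0 in((np.load(n+'0.npy'),0.),(np.load(n+'1.npy'),.85),(i[n][1],.85)):
        Q=cloud(n,D)
        p=np.array([.507,-.202,.05]);t=t0;y=0
        for _ in range(5):
            a=axis(t);w=Q-p-y*Y;s=w@a;r=np.linalg.norm(w-s[...,None]*a,axis=-1);k=(s>.052)&(s<.087)&(r<.013)
            f=lambda x:(lambda w,a:np.linalg.norm(w-(w@a)[:,None]*a,axis=1)-.008)(Q[k]-p-x[1]*Y,axis(x[0]))
            t,y=least_squares(f,[t,y],loss='soft_l1',f_scale=.001).x
        a=axis(t);w=Q-p-y*Y;s=w@a;r=np.linalg.norm(w-s[...,None]*a,axis=-1)
        print(n,'tilt',round(t,3),'tip',np.percentile(s[(r<.007)&(s>.05)&(s<.13)],97).round(4))
a=cv2.resize(i['top'][0][185:285,160:510],None,fx=2.25,fy=2.25,interpolation=cv2.INTER_CUBIC)
b=cv2.resize(i['scene'][0][160:300,140:490],None,fx=2.25,fy=2.25,interpolation=cv2.INTER_CUBIC)
cv2.imwrite('pics/s8.png',np.vstack([a,b]))
"
```

```text
14.0 [ 0.53411877 -0.38149415  0.21532571] [-0.69484541 -0.06530601 -0.07419846]
scene tilt 0.013 tip 0.0924
scene tilt 0.819 tip 0.0929
scene tilt 0.89 tip 0.0945
top tilt 0.011 tip 0.097
top tilt 0.791 tip 0.0954
top tilt 0.862 tip 0.0947
```

View pics/s8.png

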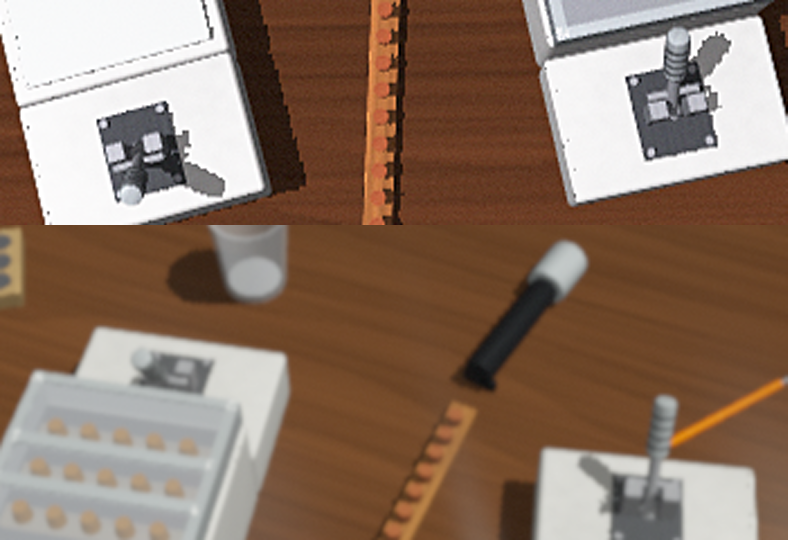

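The incubator's bat, in the top half at (677,40), leans to the lid at about 0.88 and is down. The light box bat at (130,190) still leans to the front, off. The arm is clear, so I hand in.

```bash
python3 -c "
from workcell import ctrl
print(ctrl.finish_job())"
```

```text
the job is handed in; nothing more can be done
None
```

The incubator is switched on and the job is handed in. I pulled its bat out about 14 mm, kept it pulled while flipping it towards the glazed lid, lowered it home and let go.

- **Tilt:** after release the bat sat at about 0.80 rad, the near limit of its notch. I nudged it with the closed fingers, bat down, until it met a firm stop at about 8 N. The two cameras then read 0.89 and 0.86 rad, against 0.9 for fully on.
- **Seating:** the tip distance from the pivot agrees with the starting "down" reading to about 2 mm. The two cameras disagree slightly: one shows 2.1 mm more than at the start, the other 2.3 mm less. I take that as measurement noise, so the bat appears fully home.
- **Light box:** I never touched its switch, and the last picture shows it still leaning to the front, off.
- **Arm:** it was clear of everything at hand-in, about 14 s in, and the wrist forces I read stayed under about 10 N.
- **One disagreement:** while I lowered the bat, the tool ended about 7 mm further towards the lid than planned, with little force on it. The bat probably slid within the pads.

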